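# Turn the last beaker mouth-down on the drying board

### The arm

A 6-joint arm with a two-finger parallel gripper is mounted at the origin on a cart in front of the work surface, level with it; the furniture and walls round the work are solid. World frame = base frame: x ahead of the robot, y to its left, z up, the work surface at z = 0. Lengths are in mm, angles in rad, forces in N, time in s.
With the tool pointing down it reaches from about 350 to 875 mm from the base axis. Payload 4.2 kg.
Tool frame: the origin (TCP) lies midway between the tips of the shut fingers; the grasp point (between the pads) lies 19 mm behind it; z points along the fingers, y is the direction in which the jaws open and shut (so a half turn about z gives the same grasp; the last joint's range is limited). The gripper opens to 85 mm and grips with 20 to 120 N. Pads are 22 mm wide; open, the fingers measure 114 mm over their backs; the gripper's body (76 mm by 85 mm) begins 54 mm behind the grasp point. The pads swing forward as they close: fully open they stand 13 mm farther back than shut.
Start: joints at [1.456, 0.385, 0.008, 0, -1.194, -0.259], TCP at [228.189, 581.832, 231.312] pointing down, gripper open.
Joint ranges: [-3.14, 3.14], [-1.21, 2.06], [-1.07, 1.41], [-3.16, 2.05], [-2.99, -0.16], [-3.1, 3.1]. Speed limits (rad/s): [2.79, 2.79, 3.14, 3.14, 3.14, 3.14].

### API

Orientations are given as a unit quaternion [x, y, z, w].
In Python, from bench import arm gives the robot as it stands.
- The arm moves only by the tool send_rows, never from a script. Its arguments are lists of equal length, an entry for each row: "translation": the shift along the tool's x, y, z in mm, a list of three; "dr": the turn, a rotation vector about the tool's x, y, z in degrees, a list of three; "grip": the finger opening in mm, from 0 to 85.4. In form: {"translation": [[dx, dy, dz], ...], "dr": [[ax, ay, az], ...], "grip": [grip, ...]}. A call has exactly 5 rows; each row shifts and turns the commanded pose from where the row before left it, along the tool's axes as they then stand; what a row does not reach is not made up. A row lasts 1/8 s, in which the tool goes at most 62.5 mm and 10.7 degrees, less where a joint would pass 70% of its speed; a pose out of reach is approached as far as the arm can. A call with a gripper value outside its range is refused whole. The fingers move at their own pace and stop on an object; the grip force is fixed at half the most. Time passes only in rows, so rows that do not move let the fingers close, or fill a call up. It gives the time, the measured TCP pose, the force and the opening at its end, in the units of the state.
- arm.read_state(): the state, without advancing time (a new reading comes with each control period).
- arm.get_image(name): name is "scene" or "top" or "wrist"; returns the picture (480x640x3 uint8, red, green, blue); there is no depth.
- arm.camera_info(name): a dict with "fx", "fy", "cx", "cy" (pixels), "cam_to_world" (4x4, takes a point from camera to world coordinates). Camera axes: x right, y down, z forward; pixel columns grow to the right and rows downward; lengths in mm; the calibration is good to about 2 mm. A picture is of the moment at which its call begins: read the wrist's pose just before it. camera_info takes no time and is no camera call; for the wrist camera it gives the pose at the moment of the call.
- arm.job_done(): hands the job in, once; it reports no verdict.
Trained networks look in the newest picture that a camera, given by its name, has taken for a name from the list of things; names that differ only in an ending like _2 or _b are one class to them, and where a whole thing is asked for, a point or a joint stands for the part that bears it (a point fixed in the world has none). Each returns a list of dicts, best first, with "confidence" (0 to 1); they miss things now and then, are a little off and sometimes report something else, mostly with a low value. They report only what shows in the picture. A call takes as long as a camera call. They do not tell look-alikes from the thing itself.
- arm.search_frame(thing, camera): "xyz" ([x, y, z] in mm, in world coordinates, good to about 4 mm: the middle of the surface that is visible of it).
- arm.place_of(thing, camera): "xyz" ([x, y, z] in mm, in world coordinates, good to about 4 mm: a listed point, or the origin of a listed thing).
The state is a dict: "clock": time; "joints": joint angles; "joint_vel": joint speeds; "joint_efforts": joint torques, N m; "position": TCP position; "ee_rot": TCP orientation; "contact_force": force on the tool from outside, world axes, zero at the start; "wrist_torque": the same for the moment, N m; "gripper_width": finger opening in mm.
Only numpy, scipy, OpenCV 4.12 (cv2) and the standard library are available. Lean on these libraries where they do the work, as an engineer would, in place of code of your own. Each camera call takes 0.05 s, during which the arm holds its last target.

### The job

Three clay beakers stand in a row on the raised drying board. Two are already upside down; pick up the one that still stands mouth up, turn it over and stand it mouth down on the board in the same place in the row. Set it down rather than dropping it, leave the other two beakers alone, and let go.

Things in the scene. Friction and masses are not known exactly. Their poses are not given: they have to be found in the camera images.
- beaker_mid (a point): the beaker to turn over: hollow clay, 90 mm high, about 150 g, walls 4 mm. Foot 44 mm across, straight body 52 mm across from 14 to 66 mm above the foot, then flaring to the mouth, 60 mm across. The point is its centre, half-way up; its z axis runs from foot to mouth: up at the start, down when turned. It stands at the left or the right end of the row.
- turned_a_mid (a point): an identical clay beaker that already stands mouth down on the board; the point is its centre, half-way up (45 mm above the board), z up. It must stay where it stands.
- turned_b_mid (a point): an identical clay beaker that already stands mouth down on the board; the point is its centre, half-way up (45 mm above the board), z up. It must stay where it stands.
- board_top (a point): middle of the level top of the fixed drying board, a wooden plank 85 mm deep (its x axis, away from the robot) and 356 mm long (y axis) on two feet, its top 160 mm above the table. The three places are its middle and 140 mm to either side along y, within 6 mm. The space round its ends, in front and above is clear: a level hand can come in from the front or from the outer end.
Not all that is in view belongs to the job. What is shaped like the part that bears beaker_mid but yellow is not meant.

How it is judged:
By the outcome, as a careful person would: the job done as asked, in the order asked, and still so for the second after the job is handed in, with the robot touching nothing.
It also fails if it takes over 45 s, if anything falls off the work surface, if the arm or the gripper's body presses on something with over 40 N, if the wrist force passes 120 N, or if a joint passes its speed limit or range.

## Working session

There is one attempt and no reset: what is moved stays moved. The work goes in short steps, Python scripts to look and compute and a tool call to move; the robot and the scene stay as the last step left them, time stands still between calls to the robot, and variables do not carry over. Pictures are saved under pics/ and viewed, and the job is handed in when it is done.

Besides the shell and the picture viewer there is one more tool, called after "Request:" by a JSON object that holds its "api" and its "payload". send_rows: Moves the arm, as the interface text tells. Its arguments: {"type":"object","properties":{"translation":{"type":"array"},"dr":{"type":"array"},"grip":{"type":"array"}},"required":["translation","dr","grip"]}

```bash
ls; mkdir -p pics; python3 - <<'E'
from bench import arm
import cv2,json
s=arm.read_state();print(s)
for c in ["scene","top","wrist"]:
    im=arm.get_image(c);cv2.imwrite(f"pics/{c}0.png",im[:,:,::-1])
    for n in ["beaker_mid","turned_a_mid","board_top"]:
        print(c,n,[( [round(v) for v in d["xyz"]],round(d["confidence"],2)) for d in arm.place_of(n,c)])
E
```

```text
pics
{'clock': 0.0, 'joints': array([ 1.45561202e+00,  3.85559947e-01,  6.62280134e-03, -5.21609807e-04,
       -1.19398216e+00, -2.58614328e-01]), 'joint_vel': array([-0.00246275,  0.00022325,  0.00017125, -0.00083615, -0.00028462,
       -0.00090746]), 'joint_efforts': array([-8.22982402e-04, -3.92291880e+01,  1.88402027e+01,  4.18617859e+00,
       -4.72379310e-03, -1.50728773e-06]), 'position': array([227.97621117, 581.31119448, 230.21498927]), 'ee_rot': array([ 9.82566639e-01, -1.85907544e-01, -1.65722499e-04,  1.07613256e-03]), 'contact_force': array([ 0.30063981, -0.10394959, -0.41897757]), 'wrist_torque': array([-0.05051942,  0.0117096 ,  0.02387986]), 'gripper_width': 85.10174228784724}
scene beaker_mid [([543, 37, 204], 0.89), ([355, 144, 46], 0.63)]
scene turned_a_mid [([567, -102, 201], 0.88), ([584, -249, 206], 0.51)]
scene board_top [([568, -104, 159], 0.55)]
top beaker_mid [([358, 148, 44], 0.98), ([579, -256, 203], 0.64), ([549, 39, 205], 0.55)]
top turned_a_mid [([564, -100, 204], 0.9)]
top board_top [([568, -107, 163], 0.98)]
wrist beaker_mid []
wrist turned_a_mid []
wrist board_top []
```

View pics/scene0.png

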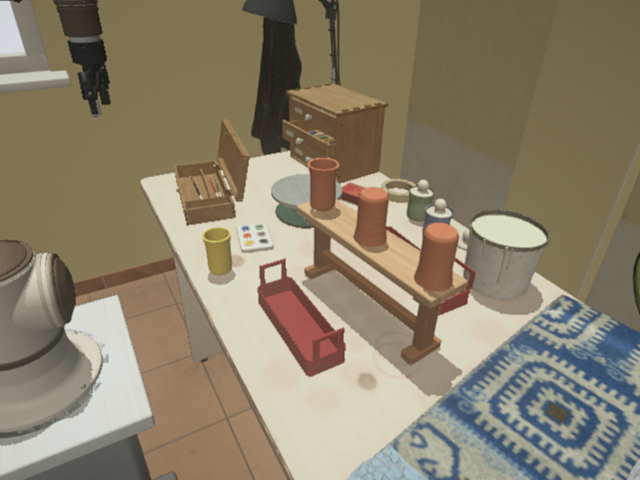

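View pics/top0.png

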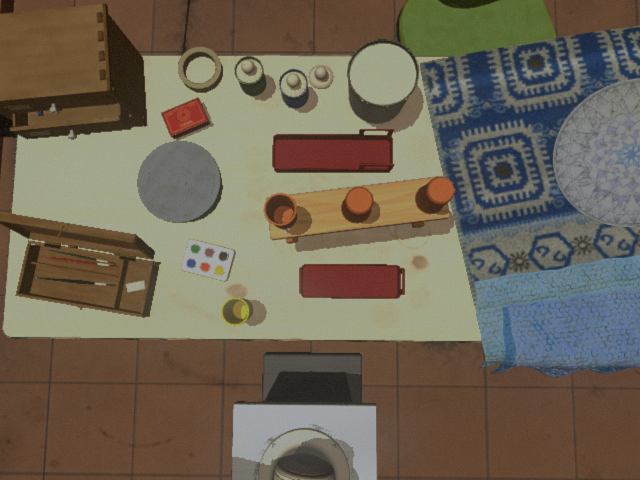

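The scene shows the mouth-up beaker at the left end of the row, around (322,183) in the scene picture and (281,210) in the top one. The two turned beakers are at (358,202) and (438,192) in the top picture. The yellow cup at (236,311) is the decoy. Next I'll zoom in to measure, and check how high the grey wheel is.

```bash
cat > h.py <<'E'
import numpy as np
from bench import arm
def ray(c,u,v):
    i=arm.camera_info(c);T=np.array(i["cam_to_world"])
    d=T[:3,:3]@np.array([(u-i["cx"])/i["fx"],(v-i["cy"])/i["fy"],1]);return T[:3,3],d/np.linalg.norm(d)
def atz(c,u,v,z):
    o,d=ray(c,u,v);return o+d*(z-o[2])/d[2]
def proj(c,P):
    i=arm.camera_info(c);T=np.array(i["cam_to_world"])
    p=(np.asarray(P,float).reshape(-1,3)-T[:3,3])@T[:3,:3]
    return np.c_[i["fx"]*p[:,0]/p[:,2]+i["cx"],i["fy"]*p[:,1]/p[:,2]+i["cy"]]
def tri(u1,v1,u2,v2):
    (a,d),(b,e)=ray("scene",u1,v1),ray("top",u2,v2)
    t=np.linalg.lstsq(np.c_[d,-e],b-a,rcond=None)[0]
    return (a+d*t[0]+b+e*t[1])/2,np.linalg.norm(a+d*t[0]-b-e*t[1])
E
python3 - <<'E'
from h import *;import cv2
s=cv2.imread("pics/scene0.png");t=cv2.imread("pics/top0.png")
print("disc",tri(306,188,179,182))
np.set_printoptions(precision=1,suppress=True)
print("board corners", [atz("top",u,v,160) for u,v in [(267,195),(271,239),(446,179),(451,216)]])
th=np.linspace(0,2*np.pi,60)
for c,im,x0,y0 in [("scene",s,270,130),("top",t,240,160)]:
    k=5;cr=cv2.resize(im[y0:y0+100,x0:x0+120],None,fx=k,fy=k,interpolation=cv2.INTER_CUBIC)
    cx,cy=546,38
    for z,r in [(250,30),(226,26),(160,22)]:
        P=np.c_[cx+r*np.cos(th),cy+r*np.sin(th),0*th+z]
        q=((proj(c,P)-[x0,y0]+.5)*k).astype(int)
        cv2.polylines(cr,[q],True,(0,255,0),1)
    cv2.imwrite(f"pics/{c}_z.png",cr)
E
```

```text
disc (array([634.0978962 , 272.22839356,  76.2048318 ]), np.float64(4.309985273262705))
board corners [array([588.4,  70.9, 160. ]), array([500.8,  61.3, 160. ]), array([ 623. , -283.8,  160. ]), array([ 548.9, -292.2,  160. ])]
```

View pics/scene_z.png

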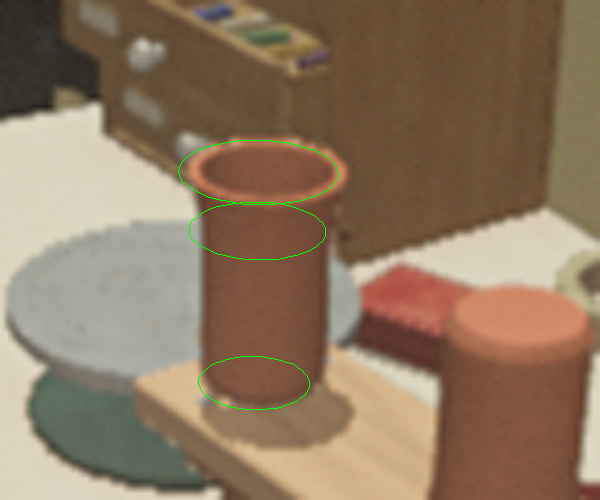

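View pics/top_z.png

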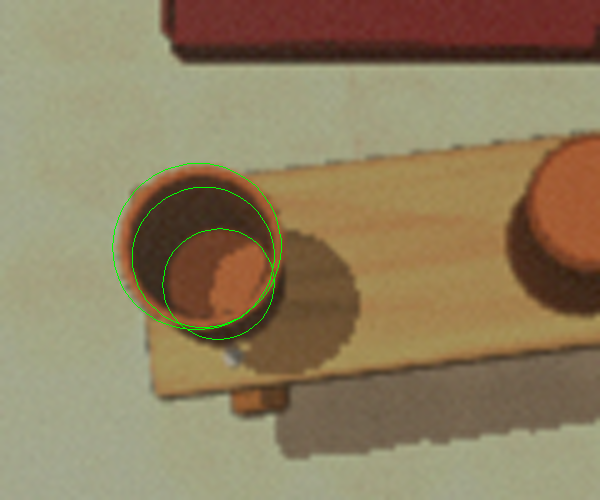

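```bash
cat >> h.py <<'E'
from scipy.spatial.transform import Rotation as Ro, Slerp
import json
def plan(P,Rt,n,pad=None,p0=None,R0=None):
    s=arm.read_state()
    p=np.array(s["position"]) if p0 is None else np.array(p0,float); R=Ro.from_quat(s["ee_rot"]) if R0 is None else R0
    ps=p.copy();Rs=R
    tr=[];dr=[]
    sl=Slerp([0,1],Ro.concatenate([Rs,Rt]))
    for k in range(1,n+1):
        g=ps+(np.array(P)-ps)*k/n; G=sl(k/n)
        t=np.round(R.inv().apply(g-p),1); r=np.round((R.inv()*G).as_rotvec(degrees=True),1)
        p=p+R.apply(t); R=R*Ro.from_rotvec(r,degrees=True)
        tr.append(t.tolist());dr.append(r.tolist())
    for k in range(0,n,5): print(json.dumps(tr[k:k+5]),json.dumps(dr[k:k+5]))
    return p,R
c,s_=np.cos(np.radians(7.3)),np.sin(np.radians(7.3))
Ry=np.array([-c,-s_,0])           # jaw axis
Rz=np.array([s_,-c,0])            # approach -board y
Rlev=Ro.from_matrix(np.c_[np.cross(Ry,Rz),Ry,Rz])
Rdown=Ro.from_matrix(np.c_[np.cross(Ry,[0,0,-1]),Ry,[0,0,-1]])
E
python3 - <<'E'
from h import *
s=arm.read_state()
print(Rlev.as_matrix(),Rdown.as_matrix())
p,R=plan([340,430,400],Ro.from_quat(s["ee_rot"]),5)
plan([480,230,400],Rdown,10,p0=p,R0=R)
E
```

```text
[[ 0.00000000e+00 -9.91894443e-01  1.27064609e-01]
 [ 0.00000000e+00 -1.27064609e-01 -9.91894443e-01]
 [ 1.00000000e+00  0.00000000e+00 -2.77555756e-17]] [[ 0.12706461 -0.99189444  0.        ]
 [-0.99189444 -0.12706461 -0.        ]
 [ 0.          0.         -1.        ]]
[[31.9, 20.1, -33.7], [31.9, 20.1, -33.8], [31.9, 20.1, -33.7], [31.9, 20.1, -33.7], [31.9, 20.1, -33.8]] [[0.0, 0.0, 0.0], [0.0, 0.0, 0.0], [0.0, 0.0, 0.0], [0.0, 0.0, 0.0], [0.0, 0.0, 0.0]]
[[20.3, 13.5, 0.0], [21.7, 11.3, 0.0], [22.7, 8.8, 0.0], [23.6, 6.4, 0.0], [24.1, 3.9, 0.0]] [[-0.0, 0.0, 6.1], [-0.0, 0.0, 6.2], [-0.0, 0.0, 6.1], [-0.0, 0.0, 6.1], [-0.0, 0.0, 6.1]]
[[24.4, 1.3, 0.0], [24.4, -1.4, 0.0], [24.1, -4.0, 0.0], [23.5, -6.4, 0.0], [22.7, -9.0, 0.0]] [[-0.0, 0.0, 6.2], [-0.0, 0.0, 6.1], [-0.0, 0.0, 6.1], [-0.0, 0.0, 6.2], [-0.0, 0.0, 6.1]]
```

Request:
{"api": "send_rows", "payload": {"translation": [[32,20,-34],[32,20,-34],[32,20,-34],[32,20,-34],[32,20,-34]], "dr": [[0,0,0],[0,0,0],[0,0,0],[0,0,0],[0,0,0]], "grip": [85,85,85,85,85]}}

```text
clock: 1.23
position: [341.2, 429.1, 402.7]
ee_rot: [0.983, -0.186, 0.0, -0.0]
contact_force: [0.4, 0.4, -0.2]
gripper_width: 85.3
```

Request:
{"api": "send_rows", "payload": {"translation": [[20,13.5,0],[22,11,0],[23,9,0],[23.5,6.5,0],[24,4,0]], "dr": [[0,0,6],[0,0,6],[0,0,6],[0,0,6],[0,0,6]], "grip": [85,85,85,85,85]}}

```text
clock: 1.85
position: [411.4, 329.7, 401.5]
ee_rot: [0.9, -0.435, 0.0, -0.0]
contact_force: [0.3, 0.7, -0.7]
gripper_width: 84.9
```

Request:
{"api": "send_rows", "payload": {"translation": [[24.5,1,0],[24.5,-1.5,0],[24,-4,0],[23.5,-6.5,0],[22.5,-9,0]], "dr": [[0,0,6],[0,0,6],[0,0,6],[0,0,6],[0,0,6]], "grip": [85,85,85,85,85]}}

```text
clock: 2.48
position: [483.4, 231.3, 401.5]
ee_rot: [0.757, -0.654, -0.0, -0.0]
contact_force: [0.3, -0.2, -0.1]
gripper_width: 85.0
```

```bash
python3 - <<'E'
from h import *
np.set_printoptions(precision=3,suppress=True)
s=arm.read_state();print(s["clock"],s["joints"],s["position"],Ro.from_quat(s["ee_rot"]).as_matrix())
p,R=plan([490,260,380],Rlev,10)
E
```

```text
2.475 [ 0.749  0.16   0.115 -0.    -1.525 -0.603] [483.377 231.276 401.47 ] [[ 0.146 -0.989  0.   ]
 [-0.989 -0.146  0.   ]
 [-0.    -0.    -1.   ]]
[[-2.7, -1.1, 2.1], [-3.1, -1.0, 1.7], [-3.3, -1.1, 1.2], [-3.4, -1.1, 0.7], [-3.5, -1.0, 0.1]] [[-0.1, 9.0, 0.1], [-0.1, 9.0, 0.1], [-0.1, 9.0, 0.1], [-0.0, 9.0, 0.1], [-0.1, 9.0, 0.0]]
[[-3.5, -1.1, -0.4], [-3.3, -1.0, -1.0], [-3.2, -1.1, -1.5], [-2.9, -1.0, -1.9], [-2.5, -1.1, -2.4]] [[-0.1, 9.0, 0.1], [-0.1, 9.0, 0.1], [-0.1, 9.0, 0.1], [-0.1, 9.0, 0.1], [-0.0, 9.0, 0.1]]
```

Request:
{"api": "send_rows", "payload": {"translation": [[-3,-1,2],[-3,-1,2],[-3,-1,1],[-3.5,-1,0.5],[-3.5,-1,0]], "dr": [[-0.1,9,0.1],[-0.1,9,0.1],[-0.1,9,0.1],[0,9,0.1],[-0.1,9,0]], "grip": [85,85,85,85,85]}}

```text
clock: 3.1
position: [485.9, 247.1, 391.3]
ee_rot: [0.698, -0.604, 0.29, 0.253]
contact_force: [0.7, -0.4, -0.1]
gripper_width: 85.1
```

Request:
{"api": "send_rows", "payload": {"translation": [[-3.5,-1,-0.5],[-3.5,-1,-1],[-3,-1,-1.5],[-3,-1,-2],[-2.5,-1,-2.5]], "dr": [[-0.1,9,0.1],[-0.1,9,0.1],[-0.1,9,0.1],[-0.1,9,0.1],[0,9,0.1]], "grip": [85,85,85,85,85]}}

```text
clock: 3.72
position: [489.0, 261.9, 380.0]
ee_rot: [0.531, -0.465, 0.534, 0.467]
contact_force: [-0.0, 0.0, 0.1]
gripper_width: 85.2
```

```bash
python3 - <<'E'
from h import *;import cv2
np.set_printoptions(precision=3,suppress=True)
s=arm.read_state();print(s["clock"],s["joints"],s["position"],Ro.from_quat(s["ee_rot"]).as_matrix())
for c in ["scene","wrist"]: cv2.imwrite(f"pics/{c}1.png",arm.get_image(c)[:,:,::-1])
for c in ["scene","top","wrist"]:
    print(c,[( [round(v) for v in d["xyz"]],round(d["confidence"],2)) for d in arm.place_of("beaker_mid",c)])
E
```

```text
3.725 [ 1.046  0.642 -0.192  0.809 -2.136 -1.064] [489.033 261.938 380.001] [[-0.002 -0.991  0.132]
 [ 0.005 -0.132 -0.991]
 [ 1.    -0.001  0.005]]
scene [([357, 144, 50], 0.82), ([548, 36, 203], 0.57)]
top [([358, 148, 44], 0.98), ([579, -256, 203], 0.64), ([549, 39, 205], 0.55)]
wrist [([548, 38, 203], 0.8)]
```

View pics/scene1.png

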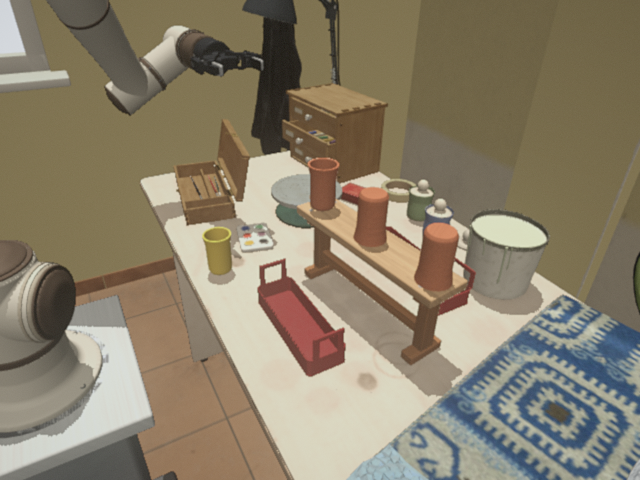

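View pics/wrist1.png

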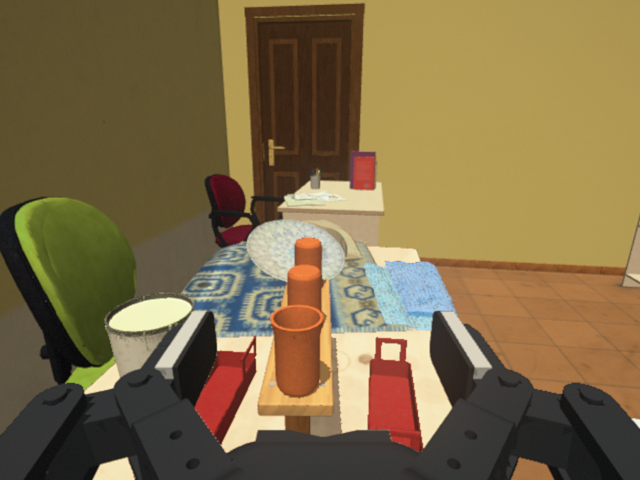

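```bash
python3 - <<'E'
from h import *;import cv2
np.set_printoptions(precision=1,suppress=True)
print(tri(246,183,142,236),tri(222,122,0,214), tri(246,183,150,236))
# rim fit in wrist image
print(atz("wrist",297.5,318,250), atz("wrist",297,390,160))
cv2.imwrite("pics/top1.png",arm.get_image("top")[:,:,::-1])
im=cv2.imread("pics/wrist1.png");x0,y0=240,290
th=np.linspace(0,2*np.pi,60)
cr=cv2.resize(im[y0:y0+130,x0:x0+120],None,fx=4,fy=4,interpolation=cv2.INTER_CUBIC)
for z,r in [(250,30),(226,26),(174,26),(160,22)]:
    P=np.c_[546+r*np.cos(th),37+r*np.sin(th),0*th+z]
    cv2.polylines(cr,[((proj("wrist",P)-[x0,y0]+.5)*4).astype(int)],True,(0,255,0),1)
cv2.imwrite("pics/wz.png",cr)
E
```

```text
(array([508.9, 345.8,  86.1]), np.float64(8.03560178638562)) (array([541.7, 600. , 162. ]), np.float64(9.767159893878766)) (array([505.2, 326.3,  95.3]), np.float64(14.101610649189613))
[547.   38.7 250. ] [547.9  47.9 160. ]
```

View pics/wz.png

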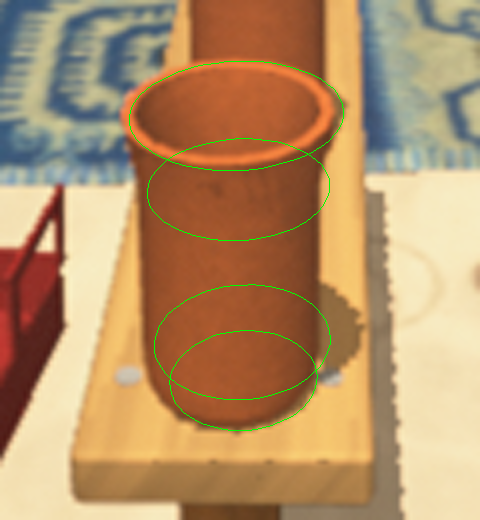

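View pics/top1.png

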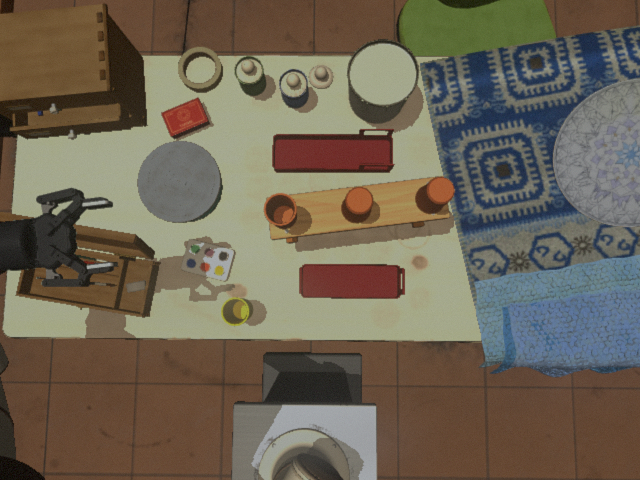

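```bash
cat > kin.py <<'E'
import numpy as np
from scipy.optimize import least_squares
from scipy.spatial.transform import Rotation as Ro
D=[([1.45561,.38556,.00662,-.0005,-1.19398,-.2586],[227.98,581.31,230.21]),
([.749,.16,.115,0,-1.525,-.603],[483.377,231.276,401.47]),
([1.046,.642,-.192,.809,-2.136,-1.064],[489.03,261.94,380.0])]
def fk(q,k,s4=1,full=False):
    h,L2,e,L4,d5,d6=k
    E=lambda a,t: Ro.from_euler(a,t)
    R=E('z',q[0]);p=np.array([0,0,h]);pts=[p]
    R=R*E('y',q[1]);p=p+R.apply([0,0,L2]);pts.append(p)
    R=R*E('y',-q[2]);p=p+R.apply([0,0,e]);
    R0=R;p=p+R.apply([L4,0,0]);pts.append(p)
    R=R*E('x',s4*q[3])*E('y',-q[4]);p=p+R.apply([0,-d5,0]);pts.append(p)
    p=p+R.apply([d6,0,0]);pts.append(p)
    return (np.array(pts),R) if full else (p,R)
def fit(s4,D=D):
    f=lambda k:np.concatenate([fk(q,k,s4)[0]-np.array(p) for q,p in D])
    return least_squares(f,[300,400,0,400,160,250])
if __name__=="__main__":
    np.set_printoptions(precision=2,suppress=True)
    for s4 in (1,-1):
        r=fit(s4);print(s4,r.x,r.fun)
        P,R=fk(D[2][0],r.x,s4,True);print(P);print(R.apply([1,0,0]))
E
python3 kin.py
```

```text
1 [-1577.58  5495.46 -3701.18  -153.05   180.57  -180.25] [ 15.18 -49.98  82.58  46.77  15.06 -64.08 -39.06  46.71 -18.5 ]
[[    0.       0.   -1577.58]
 [ 1648.75  2847.83  2823.73]
 [  223.79   386.55   450.19]
 [  283.16   240.36   362.4 ]
 [  449.97   308.65   361.5 ]]
[-0.93 -0.38  0.01]
-1 [159.03 568.99  -2.89 421.21 159.75 297.45] [-0.06 -0.07  0.01  0.03  0.04 -0.01  0.06  0.01 -0.  ]
[[  0.     0.   159.03]
 [170.71 294.86 614.73]
 [311.44 537.94 300.83]
 [449.76 556.79 378.5 ]
 [489.09 261.95 380.  ]]
[ 0.13 -0.99  0.01]
```

```bash
cat >> kin.py <<'E'
K=[159.03,568.99,-2.89,421.21,159.75,297.45]
lo=np.array([-3.14,-1.21,-1.07,-3.16,-2.99]);hi=np.array([3.14,2.06,1.41,2.05,-.16])
def tool(q):  # full tool rot; calibrated: j6 about x
    p,R=fk(q,K,-1);return p,R
def ik(P,z,n=60,seed=0):
    rng=np.random.default_rng(seed);S=[]
    for _ in range(n):
        q0=lo+(hi-lo)*rng.random(5)
        def f(q):
            p,R=fk(q,K,-1);return np.r_[(p-P)/100,R.apply([1,0,0])-z]
        r=least_squares(f,q0,bounds=(lo,hi))
        if r.cost<1e-8 and not any(np.abs(r.x-s).max()<.02 for s in S): S.append(r.x)
    return S
E
python3 - <<'E'
from kin import *
np.set_printoptions(precision=2,suppress=True)
def y6(q,q6,s,o): 
    return fk(q,K,-1)[1]*Ro.from_euler('x',s*q6+o)
for name,z,P in [("side",[.127,-.992,0],[549,19,205]),("front",[.992,.127,0],[565,39,205]),("diag",[.78,-.62,0],[560,26,205]),("front-20",[.94,-.34,0],[564,31,205]),("side pre",[.127,-.992,0],[534,139,205])]:
    z=np.array(z)/np.linalg.norm(z)
    for q in ik(np.array(P,float),z):
        pts,R=fk(q,K,-1,True)
        print(name,q,"elb",pts[1],"wr",pts[2],"w2",pts[3], "roll0 (world up in tool-plane angle)",np.degrees(np.arctan2(*(R.inv().apply([0,0,1])[[2,1]]))))
for q,_ in [([1.046,.642,-.192,.809,-2.136,-1.064],0)]:
    R=fk(q,K,-1)[1];print("cal",np.degrees(np.arctan2(*(R.inv().apply([0,0,1])[[2,1]]))))
E
```

```text
side [ 0.69  0.72 -0.64  1.02 -1.69] elb [288.07 238.36 587.93] wr [355.43 294.1  175.88] w2 [511.23 314.04 205.  ] roll0 (world up in tool-plane angle) -100.5031674475833
front [-0.5   0.6  -0.94 -2.52 -1.55] elb [ 282.35 -152.93  628.75] wr [ 290.24 -157.21  207.63] w2 [269.96   1.23 205.  ] roll0 (world up in tool-plane angle) -89.05710808904796
side pre [ 0.88  0.78 -0.45  0.85 -1.8 ] elb [255.19 308.51 563.32] wr [342.78 414.4  165.15] w2 [496.23 434.04 205.  ] roll0 (world up in tool-plane angle) -104.4449338766693
cal -119.0914285346462
```

```bash
python3 - <<'E'
import cv2
a=cv2.imread("pics/scene0.png")[110:240,160:270];b=cv2.imread("pics/top0.png")[190:340,0:180]
cv2.imwrite("pics/za.png",cv2.resize(a,None,fx=4.5,fy=4.5,interpolation=2));cv2.imwrite("pics/zb.png",cv2.resize(b,None,fx=4,fy=4,interpolation=2))
E
```

```text
(no output)
```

View pics/za.png

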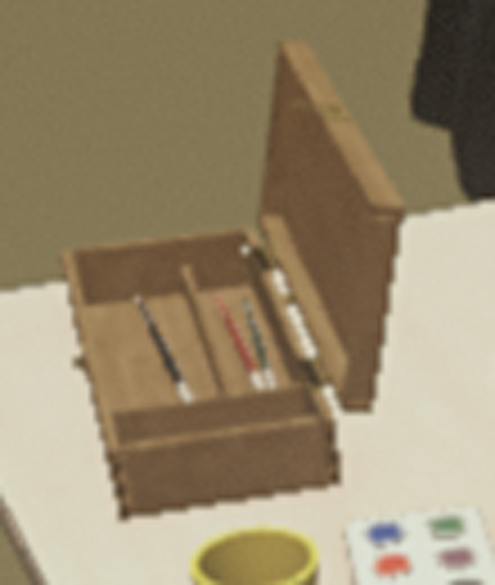

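View pics/zb.png

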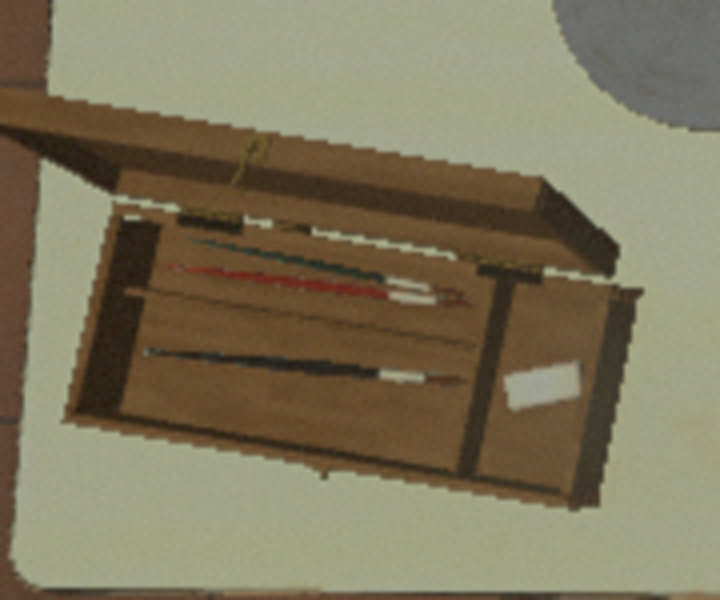

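```bash
python3 - <<'E'
from h import *
np.set_printoptions(precision=0,suppress=True)
print("lid top right",tri(248.9,156.7,135.8,234.5))
print("lid bottom right",tri(242,200,153.5,252))
print("box front-right",tri(234,210,150,316), "left lid top",tri(223,120,0,214))
print("box rear right",tri(233,207,159.5,262.5))
E
```

```text
lid top right (array([508., 326., 164.]), np.float64(2.3958142139106298))
lid bottom right (array([483., 330.,  51.]), np.float64(4.0609999428026695))
box front-right (array([395., 299.,  70.]), np.float64(112.47191689223935)) left lid top (array([542., 594., 170.]), np.float64(6.9149984615168325))
box rear right (array([458., 320.,  42.]), np.float64(1.6516903983816986))
```

```bash
python3 - <<'E'
from kin import *
np.set_printoptions(precision=2,suppress=True)
for phi in range(-140,61,10):
    a=np.radians(phi);z=np.array([np.cos(a),np.sin(a),0]);P=np.array([547,37,205])+18*z
    for q in ik(P,z,30):
        pts,R=fk(q,K,-1,True)
        rr=np.degrees(np.arctan2(*(R.inv().apply([0,0,1])[[2,1]])))
        print(phi,q,"elb",pts[1].round(),"wr",pts[2].round(),"w2",pts[3].round(),round(rr))
E
```

```text
-140 [ 0.47  0.95  0.11  0.3  -2.28] elb [412. 210. 490.] wr [660. 337. 174.] w2 [761. 217. 205.] -101
-130 [ 0.52  0.92 -0.01  0.43 -2.17] elb [392. 226. 505.] wr [608. 351. 165.] w2 [727. 251. 205.] -104
-120 [ 0.57  0.88 -0.14  0.54 -2.06] elb [369. 237. 521.] wr [554. 356. 161.] w2 [687. 279. 205.] -106
-110 [ 0.62  0.84 -0.27  0.66 -1.95] elb [346. 245. 539.] wr [498. 352. 161.] w2 [643. 300. 205.] -106
-100 [ 0.65  0.8  -0.4   0.78 -1.84] elb [323. 247. 557.] wr [444. 339. 164.] w2 [596. 312. 205.] -105
-90 [ 0.68  0.75 -0.54  0.91 -1.75] elb [302. 244. 575.] wr [391. 316. 170.] w2 [547. 316. 205.] -103
-80 [ 0.69  0.7  -0.67  1.06 -1.67] elb [284. 235. 592.] wr [343. 285. 178.] w2 [498. 312. 205.] -100
-70 [ 0.68  0.66 -0.81  1.24 -1.6 ] elb [271. 220. 609.] wr [302. 245. 189.] w2 [451. 300. 205.] -96
-60 [ 0.64  0.62 -0.93  1.46 -1.57] elb [265. 196. 623.] wr [269. 199. 202.] w2 [407. 279. 205.] -91
-50 [ 0.54  0.58 -1.04  1.72 -1.58] elb [268. 162. 634.] wr [245. 149. 214.] w2 [367. 251. 205.] -87
0 [-0.43  0.63 -1.03 -2.71 -1.66] elb [ 306. -140.  618.] wr [ 268. -123.  199.] w2 [268.  37. 205.] -92
10 [-0.51  0.59 -0.91 -2.45 -1.51] elb [ 274. -155.  633.] wr [ 300. -169.  213.] w2 [272. -12. 205.] -87
20 [-0.55  0.55 -0.78 -2.23 -1.42] elb [ 253. -154.  645.] wr [ 338. -206.  236.] w2 [284. -59. 205.] -79
30 [-0.55  0.53 -0.65 -2.04 -1.39] elb [ 245. -150.  650.] wr [ 380. -233.  259.] w2 [ 305. -103.  205.] -70
40 [-0.53  0.53 -0.53 -1.87 -1.41] elb [ 249. -148.  649.] wr [ 424. -251.  279.] w2 [ 333. -143.  205.] -62
50 [-0.51  0.55 -0.41 -1.73 -1.46] elb [ 261. -146.  643.] wr [ 469. -262.  295.] w2 [ 367. -177.  205.] -56
60 [-0.48  0.58 -0.3  -1.61 -1.54] elb [ 279. -145.  634.] wr [ 514. -267.  306.] w2 [ 407. -205.  205.] -51
```

The open toolbox lid at x≈490–510, y>326 reaches z≈165. A pure outer-end approach would bring the wrist too close to it. I'll approach at −65° heading instead, which clears the lid and the board corner, and come down from above with the hand level.

```bash
cat >> h.py <<'E'
def Rphi(deg):
    a=np.radians(deg);z=np.array([np.cos(a),np.sin(a),0]);x=np.array([0,0,1.]);return Ro.from_matrix(np.c_[x,np.cross(z,x),z])
E
python3 - <<'E'
from h import *
from kin import *
R=Rphi(-65);print(R.as_matrix().round(2))
z=R.as_matrix()[:,2]
for h in(335,205):print([ (q.round(2),fk(q,K,-1,True)[0].round()[2:4]) for q in ik(np.array([547,37,h])+20*z,z)])
plan(np.array([547,37,335])+20*z,R,10)
E
```

```text
[[ 0.   -0.91  0.42]
 [ 0.   -0.42 -0.91]
 [ 1.    0.    0.  ]]
[(array([ 0.65,  0.42, -0.81,  1.37, -1.64]), array([[293., 225., 282.],
       [430., 288., 335.]]))]
[(array([ 0.66,  0.64, -0.87,  1.35, -1.58]), array([[285., 221., 196.],
       [430., 288., 205.]]))]
[[-4.6, -3.4, 24.9], [-4.5, -2.6, 25.0], [-4.6, -1.9, 25.1], [-4.5, -1.1, 25.1], [-4.6, -0.4, 25.1]] [[1.7, 0.0, -0.0], [1.8, 0.0, -0.0], [1.7, 0.1, -0.1], [1.8, -0.0, 0.0], [1.7, 0.0, -0.0]]
[[-4.6, 0.4, 25.2], [-4.6, 1.2, 25.1], [-4.7, 2.0, 25.0], [-4.6, 2.7, 25.0], [-4.6, 3.4, 24.9]] [[1.8, 0.0, -0.0], [1.7, 0.1, -0.1], [1.8, -0.0, 0.0], [1.7, 0.0, -0.0], [1.8, 0.0, -0.0]]
```

Request:
{"api": "send_rows", "payload": {"translation": [[-4.5,-3.5,25],[-4.5,-2.5,25],[-4.5,-2,25],[-4.5,-1,25],[-4.5,-0.5,25]], "dr": [[1.7,0,0],[1.8,0,0],[1.7,0.1,-0.1],[1.8,0,0],[1.7,0,0]], "grip": [85,85,85,85,85]}}

```text
clock: 4.65
position: [522.3, 139.3, 359.5]
ee_rot: [0.566, -0.426, 0.566, 0.423]
contact_force: [1.3, 0.2, 1.1]
gripper_width: 85.2
```

Request:
{"api": "send_rows", "payload": {"translation": [[-4.5,0.5,25],[-4.5,1,25],[-4.5,2,25],[-4.5,2.5,25],[-4.5,3.5,25]], "dr": [[1.8,0,0],[1.7,0.1,-0.1],[1.8,0,0],[1.7,0,0],[1.8,0,0]], "grip": [85,85,85,85,85]}}

```text
clock: 5.28
position: [555.9, 18.6, 337.7]
ee_rot: [0.596, -0.38, 0.598, 0.379]
contact_force: [0.0, -0.1, 0.9]
gripper_width: 84.7
```

```bash
python3 - <<'E'
from h import *;import cv2
np.set_printoptions(precision=3,suppress=True)
s=arm.read_state();print(s["clock"],s["joints"],s["position"],Ro.from_quat(s["ee_rot"]).as_matrix())
im=[arm.get_image(c)[:,:,::-1] for c in ["scene","top","wrist"]]
cv2.imwrite("pics/m2.png",np.hstack([cv2.resize(im[1],(400,300)),cv2.resize(im[2],(400,300))]));cv2.imwrite("pics/s2.png",im[0])
z=Rphi(-65).as_matrix()[:,2]
plan(np.array([547,37,205])+20*z,Rphi(-65),5)
E
```

```text
5.275 [ 0.653  0.407 -0.811  1.369 -1.645 -1.229] [555.876  18.586 337.74 ] [[-0.003 -0.906  0.424]
 [-0.    -0.424 -0.906]
 [ 1.    -0.003  0.001]]
[[-26.5, -0.1, -0.2], [-26.6, -0.1, -0.3], [-26.5, -0.1, -0.2], [-26.5, -0.1, -0.2], [-26.5, -0.2, -0.2]] [[0.0, -0.0, -0.0], [0.0, -0.0, -0.0], [0.1, -0.1, -0.0], [-0.0, 0.0, -0.0], [-0.0, -0.0, -0.1]]
```

View pics/m2.png

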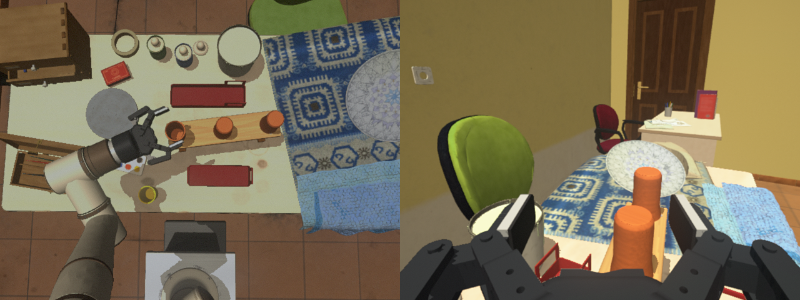

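View pics/s2.png

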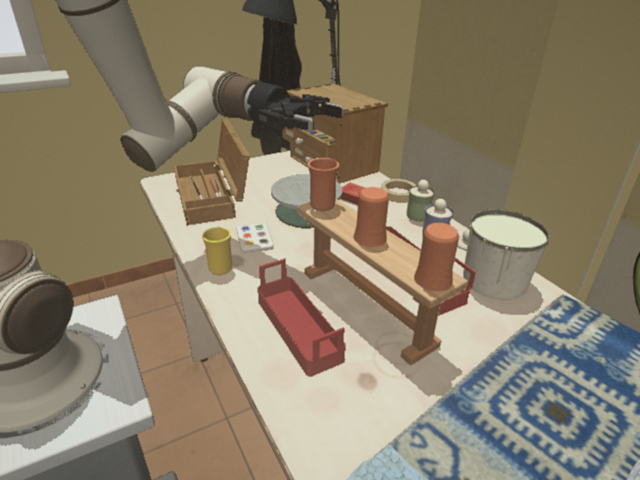

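Request:
{"api": "send_rows", "payload": {"translation": [[-18,0,0],[-18,0,0],[-18,0,0],[-18,0,0],[-18,0,0]], "dr": [[0,0,0],[0,0,0],[0,0,0],[0,0,0],[0,0,0]], "grip": [85,85,85,85,85]}}

```text
clock: 6.05
position: [556.2, 20.4, 246.3]
ee_rot: [0.596, -0.379, 0.598, 0.379]
contact_force: [0.5, 0.0, 0.5]
gripper_width: 84.8
```

```bash
python3 - <<'E'
from h import *;import cv2
im=[arm.get_image(c)[:,:,::-1] for c in ["scene","top","wrist"]]
cv2.imwrite("pics/s3.png",np.hstack([cv2.resize(im[0][80:280,80:400],(480,300)),cv2.resize(im[1][130:330,50:350],(450,300))])[:, :800])
cv2.imwrite("pics/w3.png",im[2])
E
```

View pics/s3.png

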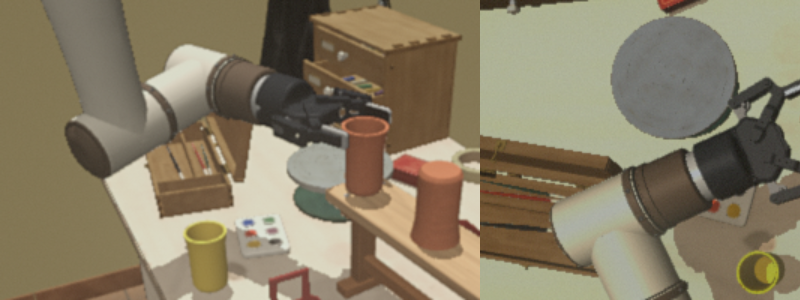

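View pics/w3.png

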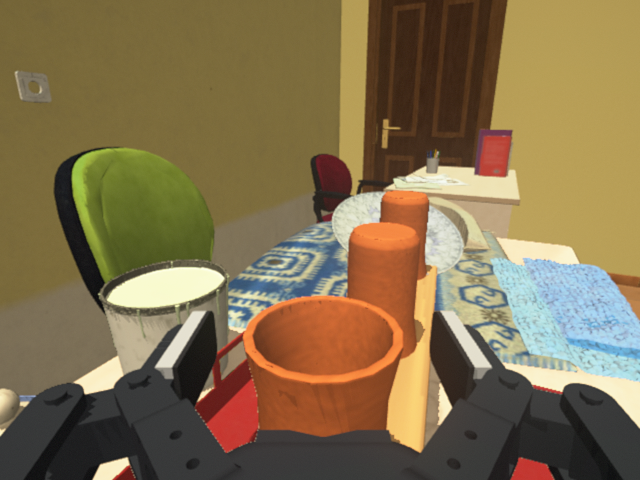

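Request:
{"api": "send_rows", "payload": {"translation": [[-10,0,0],[-10,0,0.5],[-10,0,0.5],[-8,0,0],[-3,0,0]], "dr": [[0,0,0],[0,0,0],[0,0,0],[0,0,0],[0,0,0]], "grip": [85,85,85,85,85]}}

```text
clock: 6.82
position: [555.7, 17.6, 204.0]
ee_rot: [0.596, -0.378, 0.597, 0.382]
contact_force: [0.1, 0.7, -0.3]
gripper_width: 85.1
```

```bash
python3 - <<'E'
from h import *;import cv2
s=arm.read_state();print(s["position"],s["contact_force"],s["wrist_torque"])
im=[arm.get_image(c)[:,:,::-1] for c in ["scene","top","wrist"]]
cv2.imwrite("pics/s4.png",np.hstack([cv2.resize(im[0][80:280,80:400],(480,300)),cv2.resize(im[2],(320,300))]))
E
```

```text
[555.66546139  17.55281754 204.00877254] [ 0.07200763  0.73688656 -0.32967279] [ 1.79077542  0.77862499 -0.01884391]
```

View pics/s4.png

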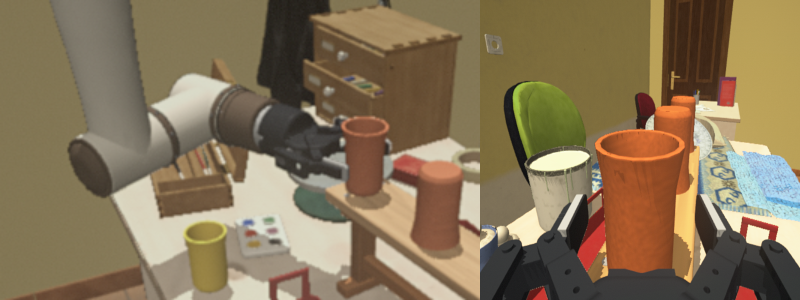

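Request:
{"api": "send_rows", "payload": {"translation": [[0,0,0],[0,0,0],[0,0,0],[0,0,0],[0,0,0]], "dr": [[0,0,0],[0,0,0],[0,0,0],[0,0,0],[0,0,0]], "grip": [75,65,58,52,45]}}

```text
clock: 7.6
position: [555.7, 17.8, 204.9]
ee_rot: [0.596, -0.378, 0.597, 0.381]
contact_force: [0.5, 0.6, 0.8]
gripper_width: 50.3
```

Request:
{"api": "send_rows", "payload": {"translation": [[0,0,0],[0,0,0],[0,0,0],[0,0,0],[0,0,0]], "dr": [[0,0,0],[0,0,0],[0,0,0],[0,0,0],[0,0,0]], "grip": [40,40,40,40,40]}}

```text
clock: 8.22
position: [555.7, 17.7, 204.8]
ee_rot: [0.596, -0.378, 0.597, 0.381]
contact_force: [0.2, 1.3, 1.8]
gripper_width: 50.6
```

```bash
python3 - <<'E'
from h import *;import cv2
s=arm.read_state();print(s["position"],s["contact_force"],s["wrist_torque"],s["joints"])
im=[arm.get_image(c)[:,:,::-1] for c in ["scene","top","wrist"]]
cv2.imwrite("pics/s5.png",np.hstack([cv2.resize(im[0][80:280,80:400],(480,300)),cv2.resize(im[2],(320,300))]))
E
```

```text
[555.74720923  17.73223859 204.84632063] [0.18471076 1.30216863 1.78242534] [1.40396668 0.65794821 0.02355411] [ 0.65676041  0.63451219 -0.87638361  1.35176445 -1.58720358 -1.50902191]
```

View pics/s5.png

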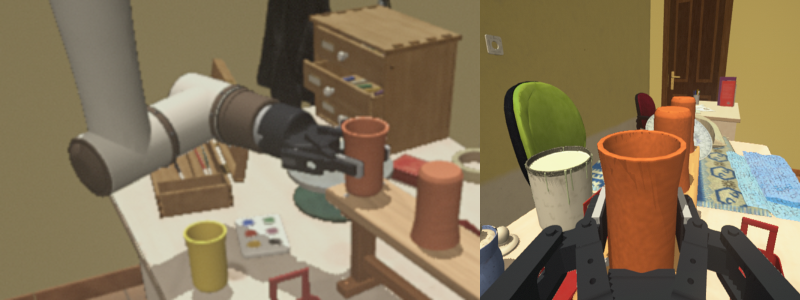

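Request:
{"api": "send_rows", "payload": {"translation": [[6,0,0],[16,0,0],[20,0,0],[20,0,0],[18,0,0]], "dr": [[0,0,0],[0,0,0],[0,0,0],[0,0,0],[0,0,0]], "grip": [40,40,40,40,40]}}

```text
clock: 9.0
position: [555.5, 17.6, 286.0]
ee_rot: [0.596, -0.379, 0.597, 0.381]
contact_force: [0.3, 0.2, -1.1]
gripper_width: 50.3
```

Request:
{"api": "send_rows", "payload": {"translation": [[0,0,0],[0,0,0],[0,0,0],[0,0,0],[0,0,0]], "dr": [[0,0,-5],[0,0,-10],[0,0,-10],[0,0,-10],[0,0,-10]], "grip": [40,40,40,40,40]}}

```text
clock: 9.62
position: [555.6, 17.6, 285.4]
ee_rot: [0.696, -0.12, 0.404, 0.582]
contact_force: [0.2, 0.9, -1.0]
gripper_width: 50.3
```

```bash
python3 - <<'E'
from h import *;import cv2
s=arm.read_state();print(s["position"],s["contact_force"],s["wrist_torque"],s["joints"])
im=[arm.get_image(c)[:,:,::-1] for c in ["scene","top","wrist"]]
cv2.imwrite("pics/s6.png",np.hstack([cv2.resize(im[0][80:280,80:400],(480,300)),cv2.resize(im[2],(320,300))]))
E
```

```text
[555.55892893  17.6184166  285.361392  ] [ 0.2106503   0.8569496  -0.99793192] [ 2.08261307  0.94820058 -0.04348891] [ 0.65451083  0.49065926 -0.84647225  1.35912941 -1.62306673 -0.54826867]
```

View pics/s6.png

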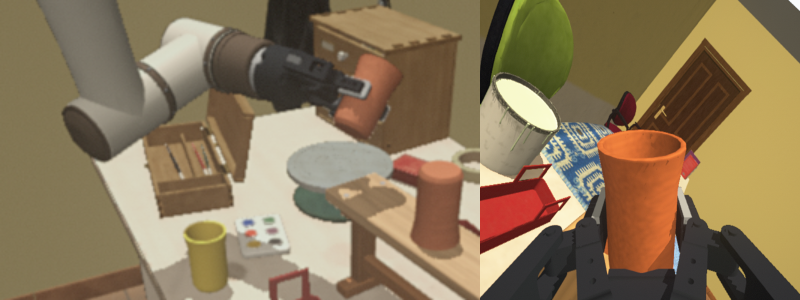

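The beaker is held and turning in the right direction, so I'll carry on.

Request:
{"api": "send_rows", "payload": {"translation": [[0,0,0],[0,0,0],[0,0,0],[0,0,0],[0,0,0]], "dr": [[0,0,-10],[0,0,-10],[0,0,-10],[0,0,-10],[0,0,-10]], "grip": [40,40,40,40,40]}}

```text
clock: 10.4
position: [555.7, 17.8, 285.0]
ee_rot: [0.682, 0.185, 0.121, 0.698]
contact_force: [0.5, 0.3, -1.4]
gripper_width: 49.9
```

Request:
{"api": "send_rows", "payload": {"translation": [[0,0,0],[0,0,0],[0,0,0],[0,0,0],[0,0,0]], "dr": [[0,0,-10],[0,0,-10],[0,0,-10],[0,0,-10],[0,0,-10]], "grip": [40,40,40,40,40]}}

```text
clock: 11.02
position: [555.7, 17.8, 285.0]
ee_rot: [0.539, 0.456, -0.185, 0.683]
contact_force: [0.4, -0.2, -1.9]
gripper_width: 50.2
```

Request:
{"api": "send_rows", "payload": {"translation": [[0,0,0],[0,0,0],[0,0,0],[0,0,0],[0,0,0]], "dr": [[0,0,-10],[0,0,-10],[0,0,-10],[0,0,-5],[0,0,0]], "grip": [40,40,40,40,40]}}

```text
clock: 11.65
position: [555.7, 17.9, 284.9]
ee_rot: [0.379, 0.596, -0.38, 0.597]
contact_force: [0.4, 0.0, -1.1]
gripper_width: 50.1
```

```bash
python3 - <<'E'
from h import *;import cv2
np.set_printoptions(precision=4,suppress=True)
s=arm.read_state();print(s["position"],s["contact_force"],s["wrist_torque"],s["joints"]);print(Ro.from_quat(s["ee_rot"]).as_matrix())
im=[arm.get_image(c)[:,:,::-1] for c in ["scene","top","wrist"]]
cv2.imwrite("pics/s7.png",np.hstack([cv2.resize(im[0][80:280,80:400],(480,300)),cv2.resize(im[2],(320,300))]))
cv2.imwrite("pics/t7.png",im[1])
Rt=Rphi(-65)*Ro.from_euler('z',180,degrees=True)
z=Rt.as_matrix()[:,2]
plan(np.array([547,37,220])+np.array([8.7,-19.3,0]),Rt,5)
E
```

```text
[555.7271  17.855  284.9156] [ 0.372   0.0238 -1.1228] [ 2.0511  0.9839 -0.0359] [ 0.6547  0.4919 -0.8464  1.3593 -1.6233  1.7982]
[[ 0.0011  0.9061  0.4231]
 [-0.0025  0.4231 -0.9061]
 [-1.     -0.0001  0.0028]]
[[13.0, -0.0, -0.0], [12.9, -0.0, -0.0], [13.0, -0.1, 0.0], [12.9, 0.0, 0.0], [13.0, -0.0, 0.1]] [[0.0, 0.0, 0.0], [0.0, 0.1, 0.0], [0.0, -0.0, 0.0], [0.0, 0.0, 0.1], [0.0, 0.1, -0.0]]
```

View pics/s7.png

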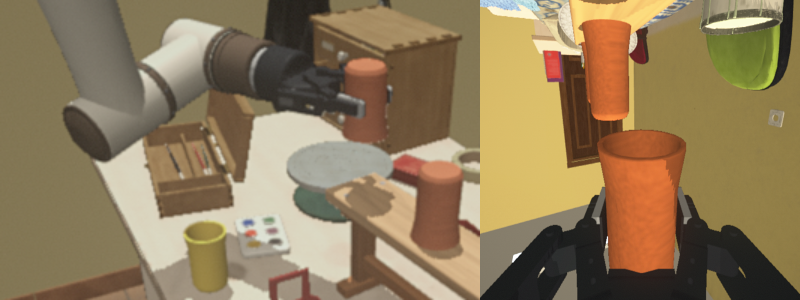

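```bash
python3 - <<'E'
from h import *;import cv2
np.set_printoptions(precision=1,suppress=True)
s=arm.read_state();R=Ro.from_quat(s["ee_rot"])
T=np.array(arm.camera_info("wrist")["cam_to_world"]);print(R.inv().apply(T[:3,3]-s["position"]),T[:3,3])
im=cv2.imread("pics/t7.png")
cv2.imwrite("pics/t7z.png",cv2.resize(im[130:330,50:350],(750,500)))
im=arm.get_image("scene")[:,:,::-1];cv2.imwrite("pics/s7z.png",cv2.resize(im[80:240,170:370],(800,600),interpolation=2)[:640])
E
```

```text
[  77.9   -0.6 -141.9] [495.2 146.  206.5]
```

View pics/t7z.png

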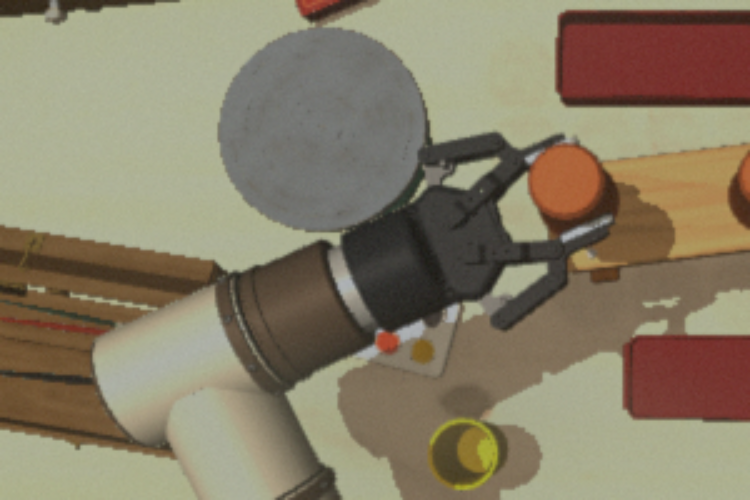

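View pics/s7z.png

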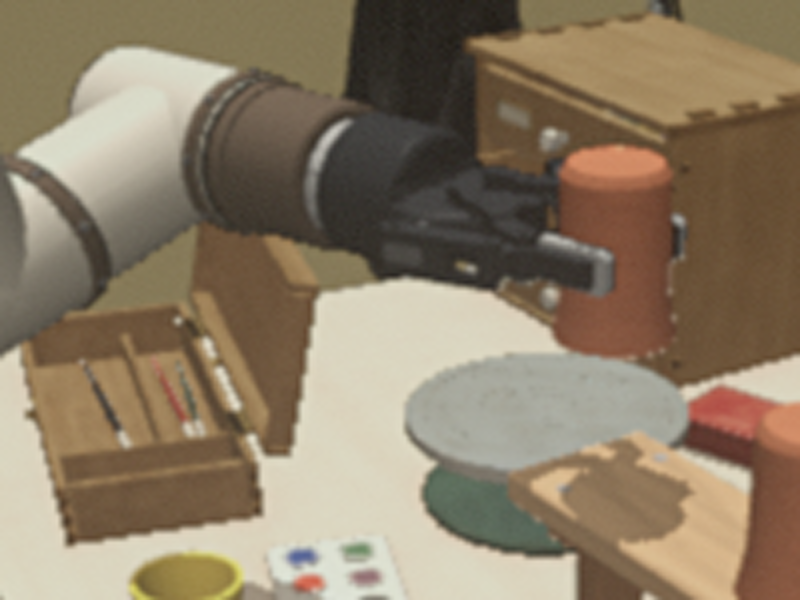

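Request:
{"api": "send_rows", "payload": {"translation": [[10,0,0],[18,0,0],[18,0,0],[14,0,0],[10,0,0]], "dr": [[0,0,0],[0,0.1,0],[0,0,0],[0,0,0],[0,0.1,0]], "grip": [40,40,40,40,40]}}

```text
clock: 12.48
position: [555.7, 17.8, 213.6]
ee_rot: [0.378, 0.597, -0.381, 0.596]
contact_force: [-0.7, -0.3, -0.9]
gripper_width: 50.6
```

Request:
{"api": "send_rows", "payload": {"translation": [[3,0,0],[1,0,0],[1,0,0],[0,0,0],[0,0,0]], "dr": [[0,0,0],[0,0,0],[0,0,0],[0,0,0],[0,0,0]], "grip": [40,40,40,40,40]}}

```text
clock: 13.1
position: [555.7, 17.7, 209.9]
ee_rot: [0.379, 0.597, -0.381, 0.596]
contact_force: [0.3, 0.3, -0.6]
gripper_width: 50.6
```

```bash
python3 - <<'E'
from h import *;import cv2
np.set_printoptions(precision=4,suppress=True)
s=arm.read_state();print(s["position"],s["contact_force"],s["wrist_torque"],s["joints"]);print(Ro.from_quat(s["ee_rot"]).as_matrix())
im=arm.get_image("scene")[:,:,::-1];cv2.imwrite("pics/s8z.png",cv2.resize(im[100:250,200:400],(800,600),interpolation=2))
E
```

```text
[555.6503  17.7351 209.9133] [ 0.3431  0.2676 -0.6268] [ 2.0748  0.9781 -0.0123] [ 0.657   0.6229 -0.8751  1.3513 -1.5862  1.6448]
[[-0.0029  0.906   0.4232]
 [-0.0008  0.4232 -0.906 ]
 [-1.     -0.003  -0.0005]]
```

View pics/s8z.png

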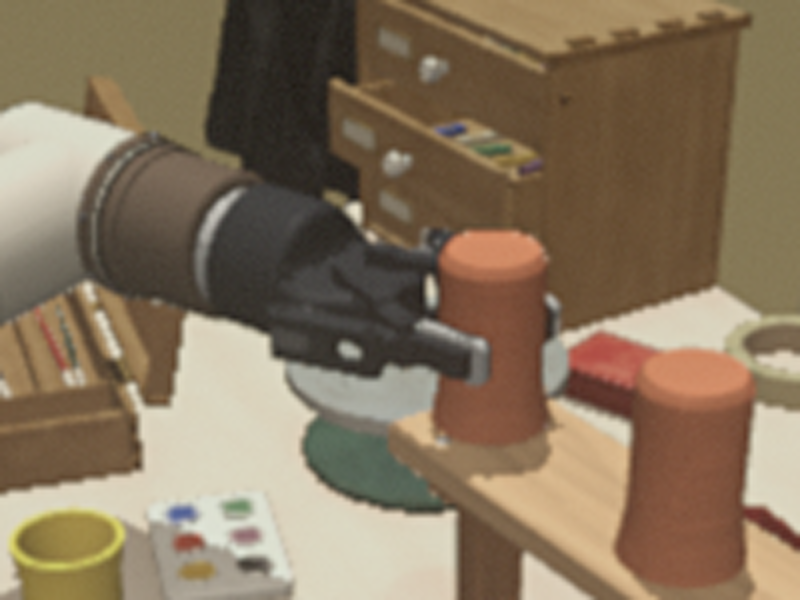

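Request:
{"api": "send_rows", "payload": {"translation": [[1,0,0],[1,0,0],[1,0,0],[0.5,0,0],[0,0,0]], "dr": [[0,0,0],[0,0,0],[0,0,0],[0,0,0],[0,0,0]], "grip": [40,40,40,40,40]}}

```text
clock: 13.78
position: [555.6, 17.7, 206.1]
ee_rot: [0.379, 0.597, -0.381, 0.596]
contact_force: [0.9, 0.6, -0.5]
gripper_width: 50.1
```

```bash
python3 - <<'E'
from h import *
s=arm.read_state();print(s["position"],s["contact_force"],s["wrist_torque"])
E
```

```text
[555.62905777  17.71007889 206.09729862] [ 0.89364209  0.55167527 -0.54840322] [ 2.09917868  0.97471338 -0.00851999]
```

Request:
{"api": "send_rows", "payload": {"translation": [[0.5,0,0],[0,0,0],[0.5,0,0],[0,0,0],[0,0,0]], "dr": [[0,0,0],[0,0,0],[0,0,0],[0,0,0],[0,0,0]], "grip": [40,40,40,40,40]}}

```text
clock: 14.4
position: [555.6, 17.7, 205.5]
ee_rot: [0.379, 0.597, -0.381, 0.596]
contact_force: [0.3, -1.2, 1.7]
gripper_width: 50.5
```

```bash
python3 - <<'E'
from h import *
s=arm.read_state();print(s["position"],s["contact_force"],s["wrist_torque"])
E
```

```text
[555.63552595  17.6921529  205.46711775] [ 0.26673725 -1.24677525  1.6600486 ] [1.67969284 0.79039417 0.03725303]
```

Request:
{"api": "send_rows", "payload": {"translation": [[0.5,0,0],[0,0,0],[0,0,0],[0,0,0],[0,0,0]], "dr": [[0,0,0],[0,0,0],[0,0,0],[0,0,0],[0,0,0]], "grip": [40,40,40,40,40]}}

```text
clock: 15.02
position: [555.6, 17.7, 205.4]
ee_rot: [0.379, 0.597, -0.381, 0.596]
contact_force: [0.5, -1.5, 5.7]
gripper_width: 50.5
```

```bash
python3 - <<'E'
from h import *;import cv2
s=arm.read_state();print(s["position"],s["contact_force"],s["wrist_torque"])
im=arm.get_image("scene")[:,:,::-1];cv2.imwrite("pics/s9z.png",cv2.resize(im[100:250,200:400],(800,600),interpolation=2))
E
```

```text
[555.64235504  17.67770733 205.40243176] [ 0.54366421 -1.45804705  5.65633797] [0.51105482 0.28738746 0.02863698]
```

View pics/s9z.png

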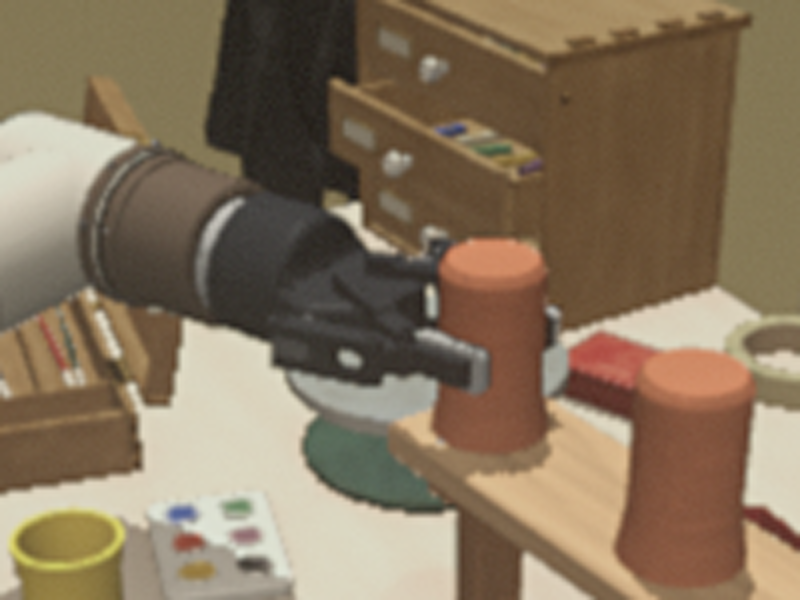

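The beaker is standing, pressing with about 6 N. I'll open the fingers slowly, evenly on both sides.

Request:
{"api": "send_rows", "payload": {"translation": [[0,0,0],[0,0,0],[0,0,0],[0,0,0],[0,0,0]], "dr": [[0,0,0],[0,0,0],[0,0,0],[0,0,0],[0,0,0]], "grip": [50,52,54,57,60]}}

```text
clock: 15.7
position: [555.6, 17.8, 204.2]
ee_rot: [0.379, 0.598, -0.381, 0.595]
contact_force: [-0.3, -0.7, -0.1]
gripper_width: 60.0
```

Request:
{"api": "send_rows", "payload": {"translation": [[0,0,0],[0,0,0],[0,0,0],[0,0,0],[0,0,0]], "dr": [[0,0,0],[0,0,0],[0,0,0],[0,0,0],[0,0,0]], "grip": [66,72,80,85,85]}}

```text
clock: 16.32
position: [555.6, 17.7, 204.7]
ee_rot: [0.379, 0.597, -0.381, 0.596]
contact_force: [-0.1, -0.1, -0.3]
gripper_width: 84.6
```

```bash
python3 - <<'E'
from h import *;import cv2
s=arm.read_state();print(s["position"],s["contact_force"],s["wrist_torque"],s["gripper_width"])
im=[arm.get_image(c)[:,:,::-1] for c in ["scene","top","wrist"]]
cv2.imwrite("pics/s10.png",np.hstack([cv2.resize(im[0][80:280,120:400],(420,300)),cv2.resize(im[2],(360,300))]))
E
```

```text
[555.62801203  17.70394797 204.67433518] [-0.05520918 -0.0970836  -0.30817913] [1.78581666 0.86840998 0.03566078] 84.61886653288843
```

View pics/s10.png

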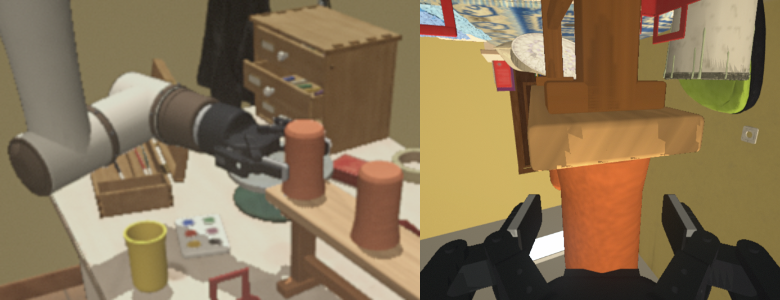

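Request:
{"api": "send_rows", "payload": {"translation": [[-8,0,0],[-16,0,0],[-20,0,0],[-20,0,0],[-20,0,0]], "dr": [[0,0,0],[0,0,0],[0,0,0],[0,0,0],[0,0,0]], "grip": [85,85,85,85,85]}}

```text
clock: 17.1
position: [555.7, 17.7, 290.5]
ee_rot: [0.379, 0.597, -0.38, 0.596]
contact_force: [0.2, 0.4, 0.2]
gripper_width: 84.8
```

Request:
{"api": "send_rows", "payload": {"translation": [[-20,0,-10],[-20,0,-20],[-10,0,-20],[0,0,-20],[0,0,0]], "dr": [[0,0,0],[0,0,0],[0,0,0],[0,0,0],[0,0,0]], "grip": [85,85,85,85,85]}}

```text
clock: 17.73
position: [526.2, 82.3, 339.8]
ee_rot: [0.379, 0.598, -0.379, 0.596]
contact_force: [0.2, -0.7, -0.3]
gripper_width: 85.1
```

```bash
python3 - <<'E'
from h import *;import cv2
s=arm.read_state();print(s["position"],s["contact_force"],s["clock"])
th=np.linspace(0,2*np.pi,60)
out=[]
for c,x0,y0 in [("scene",270,130),("top",240,160)]:
    im=np.ascontiguousarray(arm.get_image(c)[:,:,::-1])
    k=3.3;cr=cv2.resize(im[y0:y0+150,x0:x0+120],None,fx=k,fy=k,interpolation=2)
    for z,r in [(250,22),(160,30)]:
        P=np.c_[547+r*np.cos(th),37+r*np.sin(th),0*th+z]
        cv2.polylines(cr,[((proj(c,P)-[x0,y0]+.5)*k).astype(int)],True,(0,255,0),1)
    out.append(cr)
    for n in ["turned_a_mid","beaker_mid"]: print(c,n,[( [round(v) for v in d["xyz"]],round(d["confidence"],2)) for d in arm.place_of(n,c)])
cv2.imwrite("pics/f.png",np.hstack(out))
E
```

```text
[526.24783606  82.32532166 339.78738608] [ 0.20945661 -0.7231947  -0.31096517] 17.725
scene turned_a_mid [([568, -103, 203], 0.6)]
scene beaker_mid [([544, 37, 206], 0.84), ([355, 140, 47], 0.72)]
top turned_a_mid [([564, -102, 203], 0.96)]
top beaker_mid [([361, 149, 46], 0.73), ([548, 37, 206], 0.63)]
```

View pics/f.png

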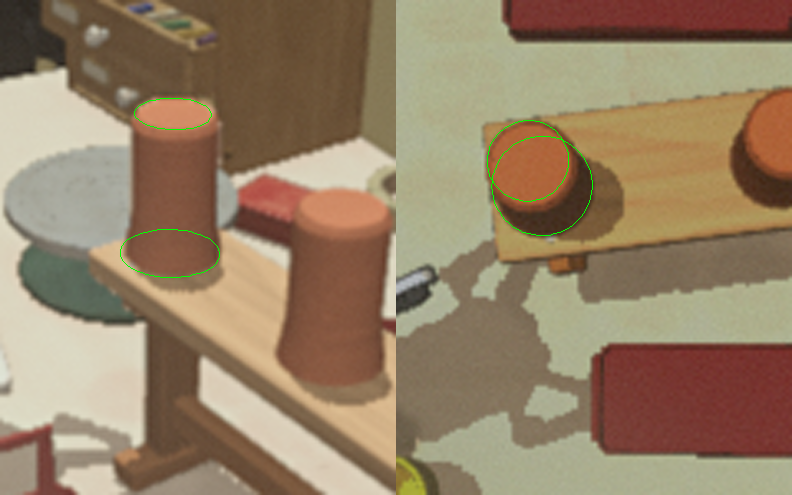

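The beaker stands mouth down where it started, the other two haven't moved, and the gripper is clear of everything. I'll hand the job in.

```bash
python3 - <<'E'
from bench import arm
print(arm.job_done())
E
```

```text
the job is handed in; nothing more can be done
None
```

The left-end beaker is turned over and stands mouth down in its own place in the row. I gripped it level at mid-height, lifted it 80 mm, turned it half a turn and lowered it until it touched the board. The most I measured while setting it down was about 6 N. I then let go, raised the hand straight up and handed the job in at about 18 s, within the 45 s limit.

**Last checks:**
- **Position:** the two cameras put the beaker at about (546, 37, 206), against (546, 38, 204) before the move. That agrees within their few millimetres of accuracy.
- **Upright:** the pictures show it standing flat on its mouth.
- **Other beakers:** the middle one was detected where it stood before. The detector did not report the far one in the last look. It also wasn't in my last close-up, so I did not re-check it; the hand never came near it.
- **Robot:** it was touching nothing, with the force reading near zero.

**Disagreements:** the scene and top cameras differ by about 4 mm in x, as they did at the start. The detector also reported the yellow cup as a beaker; I ignored that.

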